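# Hang a polishing wheel on its drop-latch arm

## Robot

A 6-joint arm with a two-finger parallel gripper is mounted at the origin on the work surface. World frame = base frame: x ahead of the robot, y to its left, z up, the work surface at z = 0. Lengths are in m, angles in rad, forces in N, time in s.
With the tool pointing down it reaches from about 0.25 to 0.775 m from the base axis. Payload 4 kg.
Tool frame: the origin (TCP) lies at the very end of the fingers, on their centre line; the grasp point (between the pads) lies 19 mm behind it; z points along the fingers, y is the line along which they close (so a half turn about z gives the same grasp; the last joint's range is limited). The gripper opens to 94 mm and grips with 3 to 60 N. Pads are 16 mm wide; open, the fingers measure 119 mm over their backs; the gripper's body (75 mm by 177 mm) begins 78 mm behind the grasp point.
Start: joints at [1.004, 0.087, 1.371, -0, 1.684, -0.103], TCP at [0.246, 0.492, 0.206] pointing down, gripper open.
Joint ranges: [-3.1, 3.1], [-0.76, 2.03], [0.27, 2.55], [-1.08, 4.22], [0.17, 2.65], [-2.57, 2.57]. Speed limits (rad/s): [2.79, 2.79, 3.14, 3.14, 3.14, 3.14].

## Interface

Orientations are given as [roll, pitch, yaw] about the fixed x, y, z axes, in that order (R = Rz(yaw) Ry(pitch) Rx(roll)).
In Python, from bench import robot, vision gives the robot as it stands.
- The arm moves only by the shell command python3 -m crank 'ROWS'. ROWS is JSON, a list of rows, each a list of 3 entries, a list of its own where there are three numbers: the closure, from 0 (fully open) to 1 (shut), then the shift along the tool's x, y, z in m, then the turn, a rotation vector about the tool's x, y, z in degrees. A call has 1 to 8 rows; each row shifts and turns the commanded pose from where the row before left it, along the tool's axes as they then stand; what a row does not reach is not made up. A row lasts 1/10 s, in which the tool goes at most 50 mm and 8.59 degrees, less where a joint would pass 70% of its speed; a pose out of reach is approached as far as the arm can. A call with a gripper value outside its range is refused whole. The fingers move at their own pace and stop on an object; the grip force is fixed at half the most. Time passes only in rows, so rows that do not move let the fingers close. It gives the time, the measured TCP pose, the force, the opening and the grip force at its end, in the units of the state.
- robot.get_obs(): the state, without advancing time (a new reading comes with each control period).
- vision.snapshot(name): name is "scene" or "top"; returns a dict with "color" (420x560x3 uint8, red, green, blue), "z_map" (420x560 float32, m along the optical axis (not along the pixel's ray), 0 where there is no reading), "fx", "fy", "cx", "cy" (pixels), "dist" ([k1, k2, p1, p2, k3] as OpenCV has them; the pictures are not rectified), "R" (3x3) and "t" (3): a world point X has camera coordinates R X + t. Camera axes: x right, y down, z forward; pixel columns grow to the right and rows downward; lengths in m; the calibration is good to about 2 mm. A picture is of the moment at which its call begins.
- robot.close_job(): hands the job in; it is judged then, once.
The state is a dict: "time": time; "joint_positions": joint angles; "qvel": joint speeds; "joint_torque": joint torques, N m; "tool_pos": TCP position; "ee_rot": TCP orientation; "wrist_force": force on the tool from outside, world axes, zero at the start; "wrist_torque": the same for the moment, N m; "width": finger opening in m; "finger_force": force on a finger pad.
Only numpy, scipy, OpenCV 4.12 (cv2) and the standard library are available. Lean on these libraries where they do the work, as an engineer would, in place of code of your own. Each camera call takes 0.05 s, during which the arm holds its last target. There are 200 camera calls.

## Task

Take the cream felt wheel with the red bush out of the wooden wheel box and slide it onto the arm of the blue wheel stand, letting its bore lift the orange drop flap, until it is fully home against the collar and the flap has fallen behind it. Then draw it gently back against the flap to prove that it holds, and leave the wheel hanging on the arm. Feel your way, never press hard on the stand, and leave the other things where they are.

Things in the scene. Friction and masses are not known exactly. Their poses are not given: they have to be found in the camera images.
- wheel_center (a point): centre of the wheel to hang: cream felt disc, 120 mm across, 25 mm thick, 0.16-0.28 kg, plain 20 mm through bore ringed in red. Stands on edge in one of the box's three slots (which one varies). Its y axis is the bore's axis; it may have rolled about it. The box's walls end 9 mm below the centre, so it can be gripped by both faces from above
- wheel_box: wooden wheel box, fixed, 146 x 270 x 62 mm; origin under its middle, y along its length and along the wheels' axes; slots 30 mm wide at y = -88, 0 and 88 mm; floor 12 mm thick, slot walls reach 52 mm and outer walls 62 mm above the bench. Wheels in neighbouring slots stand 63 mm apart, face to face
- stand: blue steel wheel stand, fixed; origin under its upright; base plate 120 x 130 x 10 mm, slotted upright 80 mm wide, 161 mm high, front face at y = 5 mm (with the steel carrier, 13 mm). The carrier, clamped in the slot, bears the arm, which points level along the stand's +y and ends in free air
- rod_root (a point): fixed point, axes as the stand's, 135 mm above the bench: NOMINAL place of the arm's axis at the front face of its collar. The carrier is clamped by eye: the true arm lies parallel to +y, its lengths along y are exact, but its axis sits up to 10 mm higher or lower and up to 10 mm to either side (x) of here: feel or look for it. The clamps hold up to 60 N
- rod_end (a point): nominal end of the arm, 57 mm along +y from rod_root (as unsure in x and z). Arm: 24 mm stub from the carrier (y = -32 mm), 34 mm collar ending at y = 0, then a bare 14 mm round rod with a slightly tapered tip. Pushed home, the wheel's centre is at y = 12.5 mm from rod_root; drawn back against the flap, at y = 36 mm; hanging, it is 3 mm below the rod's axis
- keeper (a joint): orange gravity flap, 22 x 8 x 5 mm, 25 g, pivoted on the rod's axis 51 mm along y from rod_root. 0 rad: hangs straight down across the way off. The bore's lower edge lifts its end inwards, towards the collar, up to 1.4 rad (folded under the rod); outwards it cannot swing. It moves freely (under 1 N) and drops, to within 0.1 rad of plumb, once the wheel's outer face is 22 mm inside the pivot
- wheel_dark: bystander: charcoal polishing wheel, loose; leave it where it is
- wheel_green: bystander: green polishing wheel, loose; leave it where it is
- spoon: bystander: white spoon, loose; leave it where it is
- compound_bar: bystander: red-brown polishing bar, loose; leave it where it is
- spanner: bystander: spanner, loose; leave it where it is
- brush: bystander: brush, loose; leave it where it is
- paste_jar: bystander: jar with a yellow cap, loose; leave it where it is
Not all that is in view belongs to the job. Leave any pink look-alike of the part that bears wheel_center alone.

How it is judged:
By the outcome, as a careful person would: the job done as asked, in the order asked, and still so for the second after the job is handed in, with the robot touching nothing.
It also fails if it takes over 72 s, if anything falls off the work surface, if the arm or the gripper's body presses on something with over 40 N, if the wrist force passes 120 N, or if a joint passes its speed limit or range.

## Working session

There is one attempt and no reset: what is moved stays moved. The work goes in short steps, Python scripts to look and compute and a shell command to move; the robot and the scene stay as the last step left them, time stands still between calls to the robot, and variables do not carry over. Pictures are saved under pics/ and viewed, at most 10 in all, crops included, and the job is handed in when it is done.

```bash
ls; mkdir -p pics
cat > h.py <<'E'
import numpy as np, cv2
from bench import robot, vision
def snap(n):
    s=vision.snapshot(n); return s
def save(s,name,crop=None,scale=1):
    im=s["color"][:,:,::-1]
    if crop: r0,r1,c0,c1=crop; im=im[r0:r1,c0:c1]
    if scale!=1: im=cv2.resize(im,None,fx=scale,fy=scale,interpolation=cv2.INTER_CUBIC)
    cv2.imwrite("pics/"+name,im)
def K(s): return np.array([[s["fx"],0,s["cx"]],[0,s["fy"],s["cy"]],[0,0,1.]])
def cloud(s):
    h,w=s["z_map"].shape
    v,u=np.mgrid[:h,:w]
    p=cv2.undistortPoints(np.stack([u,v],-1).reshape(-1,1,2).astype(np.float64),K(s),np.array(s["dist"],float)).reshape(h,w,2)
    z=s["z_map"][...,None]
    c=np.concatenate([p*z,z],-1)
    return (c-np.array(s["t"]))@np.array(s["R"])   # R^T (c-t)
def proj(s,X):
    return cv2.projectPoints(np.atleast_2d(np.array(X,float)),cv2.Rodrigues(np.array(s["R"],float))[0],np.array(s["t"],float),K(s),np.array(s["dist"],float))[0].reshape(-1,2)
E
python3 - <<'E'
from h import *
a=snap("scene");b=snap("top")
save(a,"s0.png");save(b,"t0.png")
np.savez("a0",**a);np.savez("b0",**b)
o=robot.get_obs();print(o)
for s in(a,b):print(s["fx"],-np.array(s["R"]).T@s["t"])
E
```

```text
pics
{'time': 0.1, 'joint_positions': array([ 1.00389182e+00,  8.78633530e-02,  1.37207251e+00,  1.94385381e-06,
        1.68361883e+00, -1.03133214e-01]), 'qvel': array([-4.01737447e-04, -1.29305415e-03, -1.50514631e-03, -1.57744957e-03,
       -7.58585325e-04, -3.44440615e-05]), 'joint_torque': array([ 2.31612546e-03, -3.41251624e+01, -3.03302586e+01,  7.19910627e-02,
        3.04011733e-02, -1.07898668e-04]), 'tool_pos': array([0.24578222, 0.49147682, 0.20444646]), 'ee_rot': array([-3.13964124e+00, -2.03913929e-04,  2.67782138e+00]), 'wrist_force': array([ 0.67412799, -0.24894567,  0.27885524]), 'wrist_torque': array([ 0.06159243, -0.02209542, -0.00383286]), 'finger_force': 0.0, 'width': 0.09374643629779583}
426.05863575245917 [ 1.45817382 -0.16672885  0.86036303]
459.1761885025239 [0.36282812 0.01782032 1.19758096]
```

View pics/s0.png

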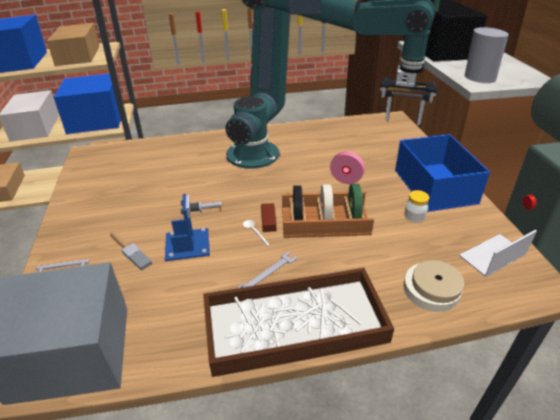

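View pics/t0.png

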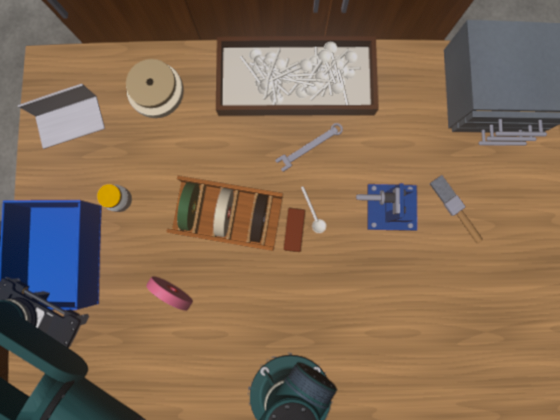

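Candidates in the scene view: the cream wheel in the middle slot (327,202; top 222,211), the pink look-alike (347,168), charcoal (297,202) and green (356,201) wheels, and the tan/cream discs on the bench (435,285). I choose the middle slot and will check it in a crop while I measure.

Run:
```python
from h import *
a=dict(np.load("a0.npz"));b=dict(np.load("b0.npz"))
save(a,"c1.png",(150,265,155,385),3.4)
P=cloud(b);A=cloud(a)
hsvb=cv2.cvtColor(b["color"],cv2.COLOR_RGB2HSV);hsva=cv2.cvtColor(a["color"],cv2.COLOR_RGB2HSV)
# box in top: points in region with z 0.045..0.07
def rect(m,P,n):
    p=P[m];r=cv2.minAreaRect((p[:,:2]*1000).astype(np.float32));print(n,len(p),r,"zmax",p[:,2].max());return p
reg=np.zeros(P.shape[:2],bool);reg[165:260,160:290]=1
rect(reg&(P[...,2]>.03)&(P[...,2]<.068)&(hsvb[...,1]>90)&(hsvb[...,0]<25),P,"box")
cream=(hsvb[...,1]<70)&(hsvb[...,2]>140)
p=rect(reg&cream&(P[...,2]>.07),P,"cream"); print(p.mean(0))
p=p[p[:,2]>p[:,2].max()-.02];print("top",p.mean(0))
reg=np.zeros(P.shape[:2],bool);reg[170:240,345:425]=1
blue=(hsvb[...,0]>95)&(hsvb[...,0]<130)&(hsvb[...,1]>120)
rect(reg&blue&(P[...,2]<.03),P,"base")
m=reg&(P[...,2]>.08); rect(m,P,"high")
rod=m&~blue
for v in range(180,225,3):
    print(v,[(u,*(P[v,u]*1000).astype(int)) for u in range(352,412,4) if P[v,u,2]>.08])
# scene cream wheel
reg=np.zeros(A.shape[:2],bool);reg[175:235,285:370]=1
cr=(hsva[...,1]<70)&(hsva[...,2]>130)&reg&(A[...,2]>.05)
p=A[cr];print("scene cream",p.mean(0),p.min(0),p.max(0))
m=np.zeros(A.shape[:2],bool);m[195:215,195:230]=1
m&=(A[...,2]>.1)&(A[...,2]<.17)
p=A[m];print(np.round(p[np.argsort(p[:,1])][::6]*1000))
```

```text
box 1971 ((461.0950012207031, 146.30819702148438), (310.5938415527344, 147.49864196777344), 80.20597839355469) zmax 0.0679862040742637
cream 414 ((435.6202087402344, 92.72352600097656), (183.7165985107422, 99.42284393310547), 74.24008178710938) zmax 1.1975809552731775
[0.45421643 0.16608799 0.1280483 ]
top [0.36282812 0.01782032 1.19758096]
base 1089 ((480.1726379394531, -265.4435729980469), (124.08539581298828, 114.58024597167969), 88.1368179321289) zmax 0.027157876013478476
high 755 ((445.1219177246094, -120.04527282714844), (81.36674499511719, 310.6382751464844), 16.15557861328125) zmax 1.1975809552731775
180 []
183 [(400, np.int64(520), np.int64(-249), np.int64(161))]
186 [(360, np.int64(362), np.int64(17), np.int64(1197)), (396, np.int64(517), np.int64(-246), np.int64(133)), (400, np.int64(513), np.int64(-249), np.int64(159))]
189 [(392, np.int64(516), np.int64(-247), np.int64(90)), (396, np.int64(505), np.int64(-238), np.int64(163)), (400, np.int64(505), np.int64(-248), np.int64(164)), (404, np.int64(507), np.int64(-261), np.int64(149))]
192 [(380, np.int64(501), np.int64(-206)
[... 3027 characters left out ...]
[0.42716295 0.14282049 0.05924868] [0.5276554  0.17845621 0.13378324]
[[ 501. -227.  136.]
 [ 496. -224.  153.]
 [ 502. -223.  147.]
 [ 503. -221.  140.]
 [ 496. -219.  156.]
 [ 499. -217.  151.]
 [ 505. -214.  148.]
 [ 501. -213.  159.]
 [ 504. -212.  147.]
 [ 500. -210.  158.]
 [ 502. -209.  145.]
 [ 499. -206.  146.]
 [ 496. -203.  146.]
 [ 498. -200.  151.]
 [ 495. -197.  151.]
 [ 485. -194.  147.]
 [ 498. -190.  142.]
 [ 496. -187.  144.]
 [ 498. -184.  148.]
 [ 494. -181.  148.]
 [ 493. -178.  150.]
 [ 493. -174.  136.]
 [ 501. -170.  144.]
 [ 499. -168.  143.]
 [ 498. -165.  141.]
 [ 499. -162.  145.]
 [ 496. -159.  143.]
 [ 493. -157.  130.]
 [ 496. -155.  124.]
 [ 490. -152.  148.]]
```

View pics/c1.png

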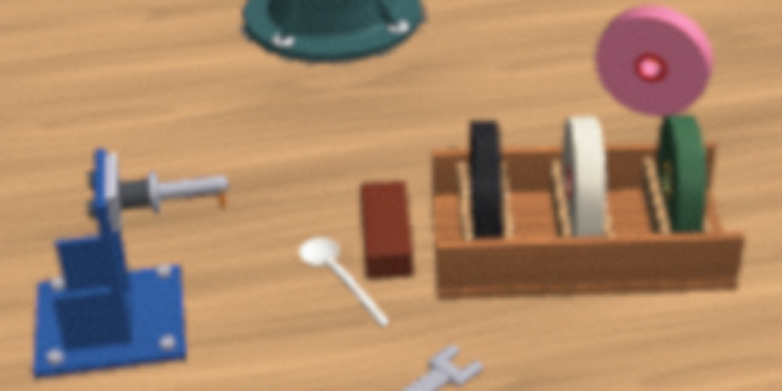

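The crop shows the cream wheel (586,175 in the crop) in the middle slot, with charcoal and green either side. The pink look-alike lies outside the box. The orange flap hangs at the arm's end (222,198). Next I refine the poses.

Run:
```python
from h import *
a=dict(np.load("a0.npz"));b=dict(np.load("b0.npz"))
P=cloud(b);A=cloud(a)
hb=cv2.cvtColor(b["color"],cv2.COLOR_RGB2HSV)
def R(r0,r1,c0,c1):
    m=np.zeros(P.shape[:2],bool);m[r0:r1,c0:c1]=1;return m
def mrect(m,n,P=P):
    p=P[m];print(n,len(p),cv2.minAreaRect((p[:,:2]*1000).astype(np.float32)),"mean",p.mean(0)*1000,"z99",np.percentile(p[:,2],99)*1000);return p
z=P[...,2]
blue=(hb[...,0]>95)&(hb[...,0]<130)&(hb[...,1]>120)
# base plate: pixels -> plane z=0.01
def ray(s,uv,z0):
    q=cv2.undistortPoints(np.array(uv,float).reshape(-1,1,2),K(s),s["dist"]).reshape(-1,2)
    d=np.c_[q,np.ones(len(q))]@s["R"]; c=-s["R"].T@s["t"]
    return c+d*((z0-c[2])/d[:,2])[:,None]
m=(blue&R(175,240,362,425)).astype(np.uint8)
n,l,st,_=cv2.connectedComponentsWithStats(m);k=1+st[1:,4].argmax()
v,u=np.nonzero(l==k);w=ray(b,np.c_[u,v],.01);print("base",cv2.minAreaRect((w[:,:2]*1000).astype(np.float32)))
# rod
m=R(190,206,352,380)&(z>.125)&(z<.17)
p=P[m];print("rod n",len(p));c=np.polyfit(p[:,1],p[:,0],1);print("rod x=",c, "yaw",np.degrees(np.arctan(-c[0])),"meanx/y",p.mean(0)*1000,"top z",np.percentile(p[:,2],[50,80,95])*1000, "ymin/max",p[:,1].min(),p[:,1].max())
for lo,hi in((-.19,-.17),(-.17,-.145)):
    q=p[(p[:,1]>lo)&(p[:,1]<hi)];print(lo,q.mean(0)*1000,q[:,0].min(),q[:,0].max())
m=R(186,212,376,392)&(z>.13)&(z<.18)&~blue; mrect(m,"collar")
# upright front edge
m=R(178,225,392,412)&(z>.145)&(z<.18); p=mrect(m,"upright")
# wheels tops
s=hb[...,1];vv=hb[...,2]
for n,mm in(("cream",(s<80)&(vv>130)&R(180,245,205,240)),("dark",(vv<70)&R(185,250,240,275)),("green",(hb[...,0]>50)&(hb[...,0]<90)&(s>60)&R(175,240,170,205))):
    m=mm&(z>.105)&(z<.15); p=P[m]
    c=np.polyfit(p[:,0],p[:,1],1);print(n,len(p),"axis yaw",np.degrees(np.arctan(c[0])),p.mean(0)*1000,cv2.minAreaRect((p[:,:2]*1000).astype(np.float32)))
# box outer walls
m=(hb[...,0]<25)&(s>80)&(z>.045)&(z<.075)&R(165,260,160,292)
p=mrect(m,"box")
```

```text
base ((482.0355224609375, -265.3941955566406), (121.3226318359375, 118.31552124023438), 88.072509765625)
rod n 146
rod x= [0.00854297 0.49208973] yaw -0.4894641237534004 meanx/y [ 490.58278696 -176.39608536  148.14344756] top z [148.67130541 150.66221604 152.14859037] ymin/max -0.20640924383923237 -0.149336344431127
-0.19 [ 490.7177302  -179.93714953  148.58986733] 0.484639052002279 0.4971907958374306
-0.17 [ 490.69223682 -159.35952555  147.78081207] 0.4829991904846332 0.4971914136252531
collar 169 ((489.726318359375, -212.42323303222656), (32.432430267333984, 35.55537796020508), 1.083038091659546) mean [ 489.04889276 -213.32262405  151.97288575] z99 161.92081719372393
upright 335 ((481.3410949707031, -247.44265747070312), (32.629608154296875, 79.0087890625), 89.4313735961914) mean [ 481.64522365 -246.85008587  158.47083968] z99 165.18789191338533
cream 398 axis yaw -8.428233483722648 [460.08779159 165.71693676 124.49011369] ((461.58917236328125, 165.47178649902344), (24.22762680053711, 97.72029876708984), 79.98246002197266)
dark 410 axis yaw -9.382188902260912 [447.71884235  76.63270735 123.25806068] ((448.7877197265625, 76.76362609863281), (23.320539474487305, 99.61837768554688), 80.23117065429688)
green 218 axis yaw -8.261569896824629 [467.23430185 254.14991377 127.37958116] ((468.96807861328125, 253.83877563476562), (20.865966796875, 68.3826675415039), 79.02684020996094)
box 1713 ((464.451416015625, 165.7517547607422), (271.131591796875, 147.49864196777344), 80.20597839355469) mean [463.97431988 160.65943767  58.24687279] z99 73.8875891312388
```

```bash
cat >> h.py <<'E'
from scipy.spatial.transform import Rotation as Ro
def to(target,psi=None,quiet=False):
    """tool-frame shift (mm) to target, after turning to yaw psi (deg) with the tool plumb"""
    o=robot.get_obs(); R0=Ro.from_euler("xyz",o["ee_rot"])
    R1=R0 if psi is None else Ro.from_euler("xyz",[np.pi,0,np.radians(psi)])
    print("t",round(o["time"],2),"pos",np.round(o["tool_pos"]*1000,1),"rpy",np.round(np.degrees(o["ee_rot"]),2),"F",np.round(o["wrist_force"],1),"T",np.round(o["wrist_torque"],2),"w",round(o["width"]*1000,1),"ff",round(o["finger_force"],1))
    print("turn deg",np.round(np.degrees((R0.inv()*R1).as_rotvec()),2),"shift after turn mm",np.round(R1.inv().apply(np.array(target)-o["tool_pos"])*1000,1))
E
python3 - <<'E'
from h import *
a=dict(np.load("a0.npz"));b=dict(np.load("b0.npz"))
def raysd(s,uv):
    q=cv2.undistortPoints(np.array(uv,float).reshape(-1,1,2),K(s),s["dist"]).reshape(-1,2)
    return -s["R"].T@s["t"], np.c_[q,np.ones(len(q))]@s["R"]
def cents(s,box):
    r0,r1,c0,c1=box
    S=cv2.cvtColor(s["color"],cv2.COLOR_RGB2HSV)[r0:r1,c0:c1,1].astype(float)
    out=[]
    for j in range(S.shape[1]):
        col=S[:,j];bg=np.median(col);
        w=np.clip(np.percentile(col,75)-25-col,0,None)
        if w.sum()>40: out.append((c0+j,r0+(w*np.arange(len(col))).sum()/w.sum(),int(w.sum())))
    return out
tb=cents(b,(186,208,350,380)); ta=cents(a,(195,222,198,228))
print([(u,round(v,2),w) for u,v,w in tb]);print([(u,round(v,2),w) for u,v,w in ta])
np.save("tb",tb);np.save("ta",ta)
to([.4615,.1655,.206],180-9.5)
E
```

```text
[(356, np.float64(196.61), 221), (357, np.float64(196.63), 400), (358, np.float64(196.58), 435), (359, np.float64(196.6), 455), (360, np.float64(196.66), 470), (361, np.float64(196.71), 476), (362, np.float64(196.77), 484), (363, np.float64(196.81), 479), (364, np.float64(196.84), 463), (365, np.float64(196.88), 467), (366, np.float64(196.88), 451), (367, np.float64(196.82), 87), (368, np.float64(197.01), 367), (369, np.float64(196.94), 632), (370, np.float64(196.94), 633), (371, np.float64(195.82), 726), (372, np.float64(193.86), 960), (373, np.float64(193.3), 1068), (374, np.float64(193.33), 1086), (375, np.float64(193.87), 997), (376, np.float64(195.71), 757), (377, np.float64(197.1), 639), (378, np.float64(197.19), 653), (379, np.float64(197.47), 817)]
[(198, np.float64(205.63), 617), (199, np.float64(205.29), 751), (200, np.float64(205.84), 823), (201, np.float64(206.75), 677), (202, np.float64(205.97), 423), (203, np.float64(205.58), 377), (204, np.float64(205.42), 371), (205, np.float64(205.23), 366), (206, np.float64(205.2), 361), (207, np.float64(205.18), 371), (208, np.float64(204.93), 371), (209, np.float64(204.8), 390), (210, np.float64(204.82), 390), (211, np.float64(204.69), 391), (212, np.float64(204.5), 378), (213, np.float64(204.35), 375), (214, np.float64(204.32), 376), (215, np.float64(204.17), 371), (216, np.float64(204.06), 370), (217, np.float64(203.91), 382), (218, np.float64(203.74), 390), (219, np.float64(203.45), 348), (220, np.float64(203.21), 303), (221, np.float64(203.51), 229)]
t 0.1 pos [245.8 491.5 204.4] rpy [-1.7989e+02 -1.0000e-02  1.5343e+02] F [ 0.7 -0.2  0.3] T [ 0.06 -0.02 -0.  ] w 93.7 ff 0.0
turn deg [ -0.11  -0.03 -17.07] shift after turn mm [-266.6 -285.9   -1.6]
```

```bash
python3 -m crank '[[0.1,[0,0,0],[0,0,-5.7]],[0.1,[0,0,0],[0,0,-5.7]],[0.1,[0,0,0],[0,0,-5.7]],[0.1,[-0.033,-0.036,0],[0,0,0]],[0.1,[-0.033,-0.036,0],[0,0,0]],[0.1,[-0.033,-0.036,0],[0,0,0]],[0.1,[-0.033,-0.036,0],[0,0,0]]]'
python3 -m crank '[[0.1,[-0.033,-0.036,0],[0,0,0]],[0.1,[-0.033,-0.036,0],[0,0,0]],[0.1,[-0.033,-0.036,0],[0,0,0]],[0.1,[-0.033,-0.034,0],[0,0,0]],[0.1,[0,0,0],[0,0,0]],[0.1,[0,0,0],[0,0,0]]]'
python3 - <<'E'
from h import *
from scipy.optimize import least_squares
a=dict(np.load("a0.npz"));b=dict(np.load("b0.npz"))
tb=np.load("tb.npy");ta=np.load("ta.npy")
tb=tb[(tb[:,0]>=357)&(tb[:,0]<=366)];ta=ta[(ta[:,0]>=204)&(ta[:,0]<=219)]
ys=np.linspace(-.215,-.13,60)
def res(p):
    L=np.c_[p[0]+p[1]*(ys+.18),ys,p[2]+p[3]*(ys+.18)]
    out=[]
    for s,t in((a,ta),(b,tb)):
        q=proj(s,L);i=np.argsort(q[:,0]);out.append(np.interp(t[:,0],q[i,0],q[i,1])-t[:,1])
    return np.concatenate(out+[[p[3]*100]])
r=least_squares(res,[.49,0,.14,0]);print("rod x,slope,z,slope",r.x,"rms px",np.sqrt(np.mean(r.fun**2)),"yaw",-np.degrees(r.x[1]))
L=lambda y:[r.x[0]+r.x[1]*(y+.18),y,r.x[2]]
for y in(-.145,-.15,-.155,-.2,-.205,-.21):print(y,proj(a,L(y)),proj(b,L(y)))
to([.4615,.1655,.206],180-9.5)
E
```

```text
time: 0.8
tool_pos: [0.3529, 0.3265, 0.2049]
ee_rot: [-3.141, -0.0, 2.977]
wrist_force: [1.5, 0.1, 0.4]
width: 0.0846
finger_force: 0.0
time: 1.4
tool_pos: [0.4593, 0.1656, 0.2048]
ee_rot: [3.141, -0.002, 2.974]
wrist_force: [-0.2, 0.0, -0.4]
width: 0.0842
finger_force: 0.0
rod x,slope,z,slope [4.90432636e-01 2.62324458e-02 1.43463107e-01 1.73260628e-04] rms px 0.06862278007627391 yaw -1.5030084298526925
-0.145 [[223.83562247 203.12560566]] [[353.80723795 196.56663502]]
-0.15 [[222.05280034 203.33120217]] [[355.95954261 196.6141576 ]]
-0.155 [[220.26860381 203.53698733]] [[358.11112638 196.66170685]]
-0.2 [[204.15177024 205.39724086]] [[377.43867743 197.09076084]]
-0.205 [[202.35476405 205.604811  ]] [[379.58163074 197.13854694]]
-0.21 [[200.556573   205.81254916]] [[381.72357858 197.18635372]]
t 1.4 pos [459.3 165.6 204.8] rpy [ 1.7999e+02 -1.0000e-01  1.7038e+02] F [-0.2  0.  -0.4] T [0.02 0.03 0.02] w 84.2 ff 0.0
turn deg [ 0.01 -0.1  -0.12] shift after turn mm [-2.2  0.2 -1.2]
```

```bash
python3 -m crank '[[0.1,[-0.002,0,0.03],[0,0,0]],[0.1,[0,0,0.03],[0,0,0]],[0.1,[0,0,0.03],[0,0,0]],[0.1,[0,0,0.017],[0,0,0]],[0.1,[0,0,0],[0,0,0]],[0.6,[0,0,0],[0,0,0]],[0.9,[0,0,0],[0,0,0]],[0.9,[0,0,0],[0,0,0]]]'
python3 -m crank '[[0.9,[0,0,0],[0,0,0]],[0.9,[0,0,0],[0,0,0]],[0.9,[0,0,0],[0,0,0]]]'
python3 - <<'E'
from h import *
s=snap("scene");save(s,"c2.png",(140,250,260,390),4)
to([.4615,.1655,.097],180-9.5)
E
```

```text
time: 2.2
tool_pos: [0.4622, 0.1667, 0.1002]
ee_rot: [3.14, 0.003, 2.977]
wrist_force: [-0.4, 1.0, 0.0]
width: 0.0642
finger_force: 0.0
time: 2.5
tool_pos: [0.4616, 0.166, 0.0988]
ee_rot: [3.141, 0.001, 2.976]
wrist_force: [0.1, 0.2, -0.6]
width: 0.0398
finger_force: 0.0
t 2.55 pos [461.5 166.   98.7] rpy [1.7999e+02 2.0000e-02 1.7051e+02] F [-0.7 -0.4  0.3] T [ 0.02  0.   -0.01] w 35.9 ff 0.0
turn deg [0.01 0.02 0.01] shift after turn mm [-0.1 -0.5  1.7]
```

View pics/c2.png

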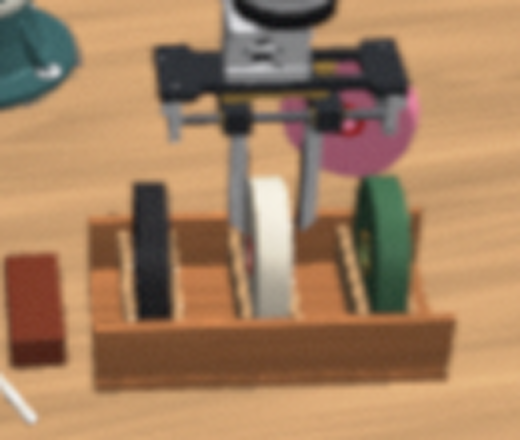

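The fingers (crop 238,190 and 310,185) straddle the cream wheel (270,245) and clear its neighbours. I finish closing and lift.

```bash
python3 -m crank '[[0.9,[0,0,0],[0,0,0]],[0.9,[0,0,0],[0,0,0]],[0.9,[0,0,0],[0,0,0]],[0.9,[0,0,0],[0,0,0]],[0.9,[0,0,0],[0,0,0]]]'
python3 -m crank '[[0.9,[0,0,-0.005],[0,0,0]],[0.9,[0,0,-0.01],[0,0,0]],[0.9,[0,0,-0.015],[0,0,0]],[0.9,[0,0,0],[0,0,0]],[0.9,[0,0,0],[0,0,0]]]'
python3 - <<'E'
from h import *
to([.4615,.1655,.25],180-1.5)
E
```

```text
time: 3.05
tool_pos: [0.4613, 0.1659, 0.0985]
ee_rot: [-3.141, -0.0, 2.976]
wrist_force: [-0.1, -1.0, 1.7]
width: 0.0249
finger_force: 29.9
time: 3.55
tool_pos: [0.4617, 0.1661, 0.1289]
ee_rot: [3.141, 0.001, 2.976]
wrist_force: [0.4, -0.3, -1.9]
width: 0.0247
finger_force: 29.9
t 3.55 pos [461.7 166.1 128.9] rpy [1.7996e+02 6.0000e-02 1.7053e+02] F [ 0.4 -0.3 -1.9] T [-0.03 -0.07  0.01] w 24.7 ff 29.9
turn deg [ 0.03  0.07 -7.97] shift after turn mm [   0.2   -0.7 -121.1]
```

```bash
python3 -m crank '[[0.9,[0,0,-0.03],[0,0,0]],[0.9,[0,0,-0.04],[0,0,0]],[0.9,[0,0,-0.04],[0,0,0]],[0.9,[0,0,-0.011],[0,0,-4]],[0.9,[0,-0.01,0],[0,0,-4]],[0.9,[-0.005,-0.03,0],[0,0,0]],[0.9,[-0.005,-0.04,0],[0,0,0]],[0.9,[-0.005,-0.04,0],[0,0,0]]]'
python3 -m crank '[[0.9,[-0.005,-0.04,0],[0,0,0]],[0.9,[-0.005,-0.04,0],[0,0,0]],[0.9,[0,-0.03,0],[0,0,0]],[0.9,[0,-0.015,0],[0,0,0]],[0.9,[0,0,0.01],[0,0,0]],[0.9,[0,0,0.03],[0,0,0]],[0.9,[0,0,0.02],[0,0,0]]]'
python3 -m crank '[[0.9,[0,0,0.01],[0,0,0]],[0.9,[0,0,0],[0,0,0]],[0.9,[0,0,0],[0,0,0]],[0.9,[0,0,0],[0,0,0]]]'
python3 - <<'E'
from h import *
s=snap("scene");b=snap("top");np.savez("a1",**s);np.savez("b1",**b);save(s,"c3.png",(130,250,150,290),4)
to([.4928,-.09,.17],180-1.5)
E
```

```text
time: 4.35
tool_pos: [0.4723, 0.045, 0.2485]
ee_rot: [3.141, -0.001, 3.118]
wrist_force: [1.6, 0.2, -2.5]
width: 0.0251
finger_force: 30.0
time: 5.05
tool_pos: [0.4786, -0.0782, 0.1866]
ee_rot: [3.14, -0.002, 3.117]
wrist_force: [-0.6, 0.1, -3.5]
width: 0.0252
finger_force: 30.0
time: 5.45
tool_pos: [0.4802, -0.0793, 0.1809]
ee_rot: [-3.141, 0.003, 3.116]
wrist_force: [1.1, -1.1, -2.0]
width: 0.0248
finger_force: 30.0
t 5.55 pos [480.1 -79.5 180.8] rpy [-1.7997e+02  1.5000e-01  1.7854e+02] F [ 0.1 -0.5 -2.8] T [ 0.09 -0.    0.01] w 25.0 ff 30.0
turn deg [-0.03  0.15  0.04] shift after turn mm [-13.  -10.1  10.8]
```

View pics/c3.png

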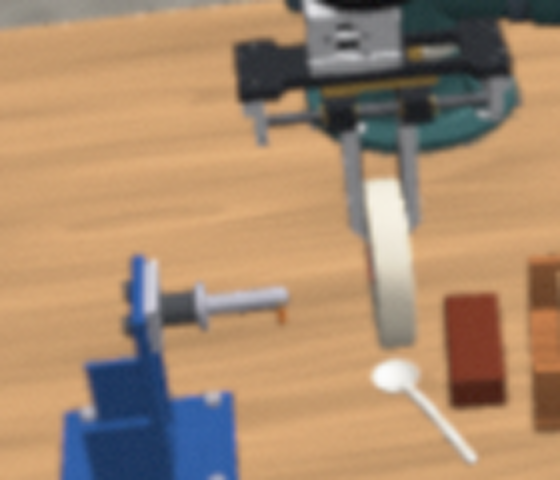

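Run:
```python
from h import *
from scipy.optimize import minimize
a=dict(np.load("a1.npz"));b=dict(np.load("b1.npz"))
tcp=np.array([.4801,-.0795,.1808]);yaw=-1.5
def setup(s,box):
    h=cv2.cvtColor(s["color"],cv2.COLOR_RGB2HSV);P=cloud(s)
    m=(h[...,1]<85)&(h[...,2]>85)
    r=np.zeros_like(m);r[box[0]:box[1],box[2]:box[3]]=1
    gr=(P[...,2]>.215)&(P[...,2]<1); gr=cv2.dilate(gr.astype(np.uint8),np.ones((5,5)))>0
    return m,r,gr,P
def hull(s,c,f=4,shp=(420,560)):
    t=np.linspace(0,2*np.pi,60);n=np.array([-np.sin(np.radians(yaw)),np.cos(np.radians(yaw)),0]);e=np.array([n[1],-n[0],0])
    X=np.concatenate([c+.06*(np.outer(np.cos(t),e)+np.outer(np.sin(t),[0,0,1]))+k*.0125*n for k in(-1,1)])
    q=(proj(s,X)+.5)*f
    M=np.zeros((shp[0]*f,shp[1]*f),np.uint8);cv2.fillConvexPoly(M,cv2.convexHull(np.round(q).astype(np.int32)),255)
    return cv2.resize(M,(shp[1],shp[0]),interpolation=cv2.INTER_AREA)/255.
ma,ra,ga,A=setup(a,(178,222,232,262));mb,rb,gb,B=setup(b,(150,260,300,350))
print("top cream px",(mb&rb&~gb).sum(),"scene",(ma&ra&~ga).sum())
for r in range(180,222,3):print(r,''.join('#' if ma[r,c] else '.' for c in range(232,262)))
best=[]
for dx in np.arange(-8,9,1):
  for dz in np.arange(-34,-19,1):
    for dy in (-2,0,2):
      c=tcp+np.array([dx,dy,dz])/1000
      best.append((np.abs(hull(a,c)-ma)[ra&~ga].sum(),dx,dy,dz))
best.sort();print(*[tuple(map(float,x)) for x in best[:8]],sep="\n")
# circle fit from depth, both views
for n,P,m in(("scene",A,ma&ra),("top",B,mb&rb)):
    p=P[m];p=p[(abs(p[:,1]+.0795)<.02)&(p[:,2]>.07)&(p[:,2]<.22)&(abs(p[:,0]-.48)<.08)];print(n,len(p),p.min(0),p.max(0))
    f=lambda q:np.sum(np.minimum(np.abs(np.hypot(p[:,0]-q[0],p[:,2]-q[1])-.06),.008))
    r=minimize(f,[.48,.154],method="Nelder-Mead");print(n,(r.x-[tcp[0],tcp[2]])*1000,r.fun/len(p))
```

```text
top cream px 391 scene 432
180 ....###################.......
183 .....###################......
186 .....##################.......
189 ........#############.........
192 ..........###########.........
195 ...........##########.........
198 ...........###########........
201 ...........###########........
204 ...........###########........
207 ...........###########........
210 ............##########........
213 ............##########........
216 .............#######..........
219 ................###...........
(69.90588235294118, -7.0, 2.0, -33.0)
(70.07450980392157, -3.0, 2.0, -29.0)
(70.32941176470588, -2.0, 2.0, -29.0)
(70.46274509803922, -7.0, 2.0, -32.0)
(70.64705882352942, -4.0, 2.0, -31.0)
(70.65098039215687, -5.0, 2.0, -32.0)
(70.77254901960785, -5.0, 2.0, -31.0)
(70.7764705882353, -6.0, 2.0, -32.0)
scene 447 [ 0.43829238 -0.09942139  0.10309489] [ 0.54895311 -0.05951812  0.21918332]
scene [  3.05344381 -27.46470495] 0.002492799690712944
top 220 [ 0.4227199  -0.08771413  0.1266581 ] [ 0.45949294 -0.06188026  0.21034864]
top [  3.22747068 -26.77499762] 0.0016089067572134916
```

```bash
python3 -m crank '[[0.9,[-0.005,0,0.005],[0,0.15,0]],[0.9,[-0.0047,-0.01,0.005],[0,0,0]],[0.9,[0,-0.01,0],[0,0,0]],[0.9,[0,-0.01,0],[0,0,0]],[0.9,[0,0,0],[0,0,0]],[0.9,[0,0,0],[0,0,0]],[0.9,[0,0,0],[0,0,0]]]'
python3 - <<'E'
from h import *
to([.4888,-.12,.1705],180-1.5)
E
```

```text
time: 6.25
tool_pos: [0.4882, -0.1097, 0.1696]
ee_rot: [3.141, -0.002, 3.116]
wrist_force: [-0.3, 0.5, -2.4]
width: 0.0246
finger_force: 30.0
t 6.25 pos [ 488.2 -109.7  169.6] rpy [ 1.7998e+02 -1.3000e-01  1.7851e+02] F [-0.3  0.5 -2.4] T [ 0.04  0.02 -0.  ] w 24.6 ff 30.0
turn deg [ 0.02 -0.13  0.01] shift after turn mm [ -0.8 -10.3  -0.9]
```

```bash
python3 -m crank '[[0.9,[-0.0008,-0.004,-0.0009],[0,0,0]],[0.9,[0,-0.005,0],[0,0,0]],[0.9,[0,-0.005,0],[0,0,0]],[0.9,[0,-0.005,0],[0,0,0]],[0.9,[0,-0.004,0],[0,0,0]],[0.9,[0,-0.004,0],[0,0,0]],[0.9,[0,0,0],[0,0,0]],[0.9,[0,0,0],[0,0,0]]]'
python3 - <<'E'
from h import *
s=snap("scene");save(s,"c4.png",(160,240,180,280),6)
to([.4882,-.14,.1705],180-1.5)
E
```

```text
time: 7.05
tool_pos: [0.4883, -0.1368, 0.1703]
ee_rot: [3.141, -0.003, 3.116]
wrist_force: [-0.2, 0.0, -1.9]
width: 0.0248
finger_force: 30.0
t 7.1 pos [ 488.4 -136.7  170.3] rpy [ 1.7998e+02 -1.5000e-01  1.7853e+02] F [-0.1  0.6 -3.8] T [ 0.06  0.03 -0.03] w 25.1 ff 30.0
turn deg [ 0.02 -0.15  0.03] shift after turn mm [ 0.1 -3.3 -0.2]
```

View pics/c4.png

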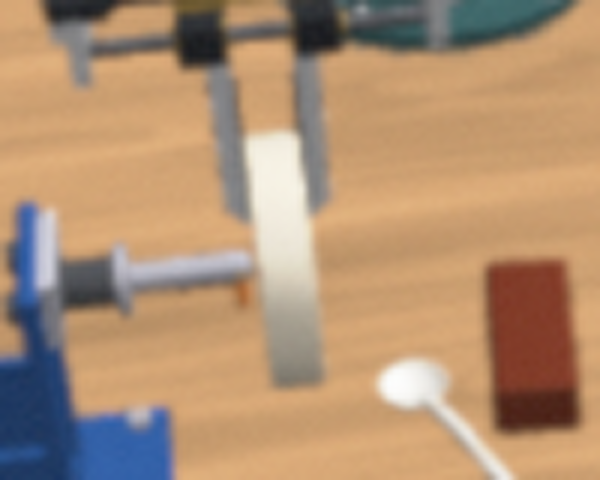

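The rod tip (crop 250,262) has just reached the wheel's inner face at about bore height, and the flap (243,292) still hangs. I creep in and watch the force.

```bash
python3 -m crank '[[0.9,[0,-0.002,0],[0,0,0]],[0.9,[0,-0.002,0],[0,0,0]],[0.9,[0,0,0],[0,0,0]],[0.9,[0,0,0],[0,0,0]]]'
python3 -m crank '[[0.9,[0,-0.002,0],[0,0,0]],[0.9,[0,-0.002,0],[0,0,0]],[0.9,[0,0,0],[0,0,0]],[0.9,[0,0,0],[0,0,0]]]'
python3 - <<'E'
from h import *
to([.4882,-.15,.1705],180-1.5)
E
```

```text
time: 7.5
tool_pos: [0.4883, -0.1407, 0.1704]
ee_rot: [3.141, -0.003, 3.116]
wrist_force: [-0.2, -0.1, -2.3]
width: 0.0249
finger_force: 30.0
time: 7.9
tool_pos: [0.4882, -0.1448, 0.1703]
ee_rot: [3.141, -0.003, 3.116]
wrist_force: [0.8, -0.5, -2.5]
width: 0.0247
finger_force: 30.0
t 7.9 pos [ 488.2 -144.8  170.3] rpy [ 1.7999e+02 -1.5000e-01  1.7852e+02] F [ 0.8 -0.5 -2.5] T [ 0.02 -0.07  0.  ] w 24.7 ff 30.0
turn deg [ 0.01 -0.15  0.02] shift after turn mm [-0.2 -5.2 -0.2]
```

```bash
for i in 1 2; do :; done; python3 -m crank '[[0.9,[0,-0.003,0],[0,0,0]],[0.9,[0,-0.003,0],[0,0,0]],[0.9,[0,0,0],[0,0,0]],[0.9,[0,0,0],[0,0,0]]]'
python3 -m crank '[[0.9,[0,-0.003,0],[0,0,0]],[0.9,[0,-0.003,0],[0,0,0]],[0.9,[0,0,0],[0,0,0]],[0.9,[0,0,0],[0,0,0]]]'
python3 - <<'E'
from h import *
s=snap("scene");save(s,"c5.png",(170,240,180,270),6)
to([.4882,-.15,.1705],180-1.5)
E
```

```text
time: 8.3
tool_pos: [0.488, -0.1509, 0.1703]
ee_rot: [3.141, -0.003, 3.116]
wrist_force: [1.0, -1.0, -3.2]
width: 0.0247
finger_force: 30.0
time: 8.7
tool_pos: [0.4878, -0.1569, 0.1703]
ee_rot: [3.142, -0.003, 3.116]
wrist_force: [0.2, -1.0, -3.4]
width: 0.0245
finger_force: 30.0
t 8.75 pos [ 487.8 -156.8  170.3] rpy [ 1.7999e+02 -1.5000e-01  1.7852e+02] F [ 0.5  0.1 -2.8] T [0.02 0.03 0.01] w 24.7 ff 30.0
turn deg [ 0.01 -0.15  0.02] shift after turn mm [-0.2  6.8 -0.2]
```

View pics/c5.png

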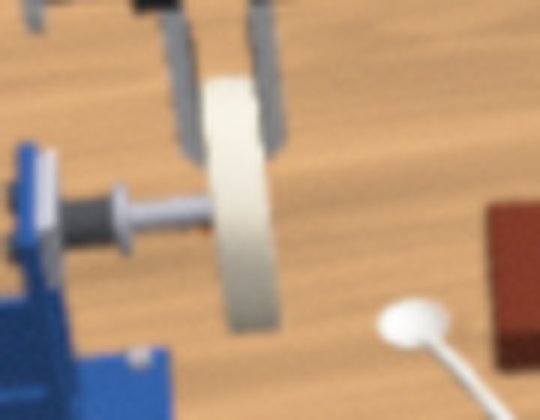

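The rod is inside the bore with no side load, and the flap is being lifted (orange at 207,230). I continue.

```bash
python3 -m crank '[[0.9,[0,-0.003,0],[0,0,0]],[0.9,[0,-0.003,0],[0,0,0]],[0.9,[0,-0.003,0],[0,0,0]],[0.9,[0,-0.003,0],[0,0,0]],[0.9,[0,0,0],[0,0,0]],[0.9,[0,0,0],[0,0,0]]]'
python3 -m crank '[[0.9,[0,-0.003,0],[0,0,0]],[0.9,[0,-0.003,0],[0,0,0]],[0.9,[0,-0.003,0],[0,0,0]],[0.9,[0,-0.003,0],[0,0,0]],[0.9,[0,0,0],[0,0,0]],[0.9,[0,0,0],[0,0,0]]]'
python3 -m crank '[[0.9,[0,-0.003,0],[0,0,0]],[0.9,[0,-0.003,0],[0,0,0]],[0.9,[0,0,0],[0,0,0]],[0.9,[0,0,0],[0,0,0]]]'
python3 - <<'E'
from h import *
to([.4875,-.194,.1705],180-1.5)
E
```

```text
time: 9.35
tool_pos: [0.4876, -0.1689, 0.1703]
ee_rot: [3.142, -0.003, 3.116]
wrist_force: [0.1, 0.3, -3.2]
width: 0.0245
finger_force: 30.0
time: 9.95
tool_pos: [0.4872, -0.1809, 0.1703]
ee_rot: [3.142, -0.003, 3.116]
wrist_force: [0.7, 0.1, -1.9]
width: 0.0246
finger_force: 30.0
time: 10.35
tool_pos: [0.4871, -0.1868, 0.1703]
ee_rot: [3.142, -0.003, 3.116]
wrist_force: [0.3, -1.0, -3.0]
width: 0.025
finger_force: 30.0
t 10.35 pos [ 487.1 -186.8  170.3] rpy [ 1.8000e+02 -1.5000e-01  1.7851e+02] F [ 0.3 -1.  -3. ] T [-0.02 -0.06  0.02] w 25.0 ff 30.0
turn deg [ 0.   -0.15  0.01] shift after turn mm [-0.6 -7.1 -0.2]
```

```bash
python3 -m crank '[[0.9,[0,-0.002,0],[0,0,0]],[0.9,[0,-0.002,0],[0,0,0]],[0.9,[0,0,0],[0,0,0]],[0.9,[0,0,0],[0,0,0]]]'
python3 -m crank '[[0.9,[0,-0.001,0],[0,0,0]],[0.9,[0,-0.001,0],[0,0,0]],[0.9,[0,0,0],[0,0,0]],[0.9,[0,0,0],[0,0,0]]]'
```

```text
time: 10.75
tool_pos: [0.487, -0.1908, 0.1704]
ee_rot: [3.141, -0.003, 3.116]
wrist_force: [-0.1, 0.5, -2.0]
width: 0.0246
finger_force: 30.0
time: 11.15
tool_pos: [0.4869, -0.1927, 0.1703]
ee_rot: [3.141, -0.003, 3.116]
wrist_force: [1.1, 0.1, -2.1]
width: 0.0247
finger_force: 30.0
```

```bash
python3 -m crank '[[0.9,[0,-0.001,0],[0,0,0]],[0.9,[0,0,0],[0,0,0]],[0.9,[0,0,0],[0,0,0]]]'
```

```text
time: 11.45
tool_pos: [0.4869, -0.1937, 0.1704]
ee_rot: [3.141, -0.003, 3.116]
wrist_force: [0.3, 0.2, -1.3]
width: 0.0248
finger_force: 30.0
```

```bash
python3 -m crank '[[0.9,[0,-0.001,0],[0,0,0]],[0.9,[0,0,0],[0,0,0]],[0.9,[0,0,0],[0,0,0]]]'
```

```text
time: 11.75
tool_pos: [0.4869, -0.1947, 0.1703]
ee_rot: [3.141, -0.003, 3.116]
wrist_force: [-0.1, 0.3, -2.8]
width: 0.0249
finger_force: 30.0
```

```bash
python3 -m crank '[[0.9,[0,-0.001,0],[0,0,0]],[0.9,[0,0,0],[0,0,0]],[0.9,[0,0,0],[0,0,0]]]'
```

```text
time: 12.05
tool_pos: [0.4868, -0.1958, 0.1704]
ee_rot: [3.142, -0.003, 3.116]
wrist_force: [0.1, 0.8, -3.3]
width: 0.0249
finger_force: 30.0
```

```bash
python3 -m crank '[[0.9,[0,-0.001,0],[0,0,0]],[0.9,[0,0,0],[0,0,0]],[0.9,[0,0,0],[0,0,0]]]'
```

```text
time: 12.35
tool_pos: [0.4868, -0.1966, 0.1703]
ee_rot: [3.141, -0.003, 3.116]
wrist_force: [-1.2, 1.0, -2.8]
width: 0.0252
finger_force: 30.0
```

```bash
python3 -m crank '[[0.9,[0,-0.001,0],[0,0,0]],[0.9,[0,0,0],[0,0,0]],[0.9,[0,0,0],[0,0,0]]]'
python3 - <<'E'
from h import *
s=snap("scene");save(s,"c6.png",(170,235,180,265),7)
to([.4875,-.194,.1705],180-1.5)
E
```

```text
time: 12.65
tool_pos: [0.4868, -0.1967, 0.1703]
ee_rot: [3.139, -0.003, 3.117]
wrist_force: [0.3, 4.5, -0.6]
width: 0.0249
finger_force: 30.0
t 12.7 pos [ 486.8 -196.7  170.3] rpy [ 1.7988e+02 -1.5000e-01  1.7857e+02] F [ 0.1  4.7 -1.3] T [ 1.16 -0.05  0.06] w 25.1 ff 30.0
turn deg [ 0.12 -0.15  0.07] shift after turn mm [-0.6  2.7 -0.2]
```

View pics/c6.png

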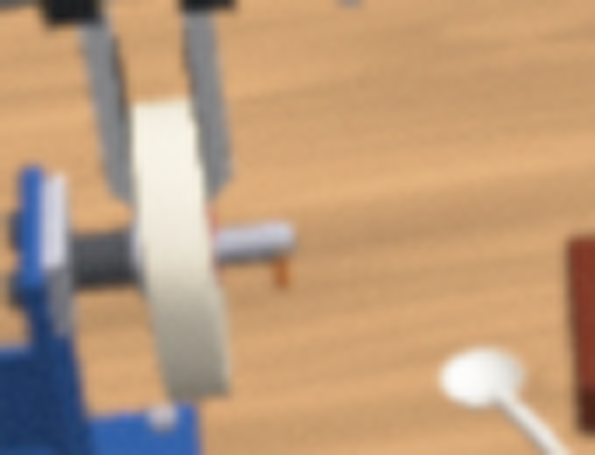

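The wheel is home: reaction 4.5 N at TCP y = −0.1967, its face against the collar (crop 140,245), and the flap has dropped behind it (282,272). I draw back gently.

```bash
python3 -m crank '[[0.9,[0,0.003,0],[0,0,0]],[0.9,[0,0.004,0],[0,0,0]],[0.9,[0,0.004,0],[0,0,0]],[0.9,[0,0.004,0],[0,0,0]],[0.9,[0,0.004,0],[0,0,0]],[0.9,[0,0,0],[0,0,0]],[0.9,[0,0,0],[0,0,0]]]'
python3 -m crank '[[0.9,[0,0.002,0],[0,0,0]],[0.9,[0,0.001,0],[0,0,0]],[0.9,[0,0,0],[0,0,0]],[0.9,[0,0,0],[0,0,0]]]'
```

```text
time: 13.4
tool_pos: [0.4873, -0.1787, 0.1704]
ee_rot: [-3.141, -0.002, 3.116]
wrist_force: [0.6, -0.1, -2.2]
width: 0.025
finger_force: 30.0
time: 13.8
tool_pos: [0.4874, -0.1758, 0.1704]
ee_rot: [3.142, -0.003, 3.116]
wrist_force: [-0.4, -0.6, -1.3]
width: 0.0249
finger_force: 30.0
```

```bash
python3 -m crank '[[0.9,[0,0.001,0],[0,0,0]],[0.9,[0,0,0],[0,0,0]],[0.9,[0,0,0],[0,0,0]]]'
```

```text
time: 14.1
tool_pos: [0.4874, -0.1747, 0.1704]
ee_rot: [3.142, -0.002, 3.116]
wrist_force: [-0.5, -0.9, -2.8]
width: 0.0246
finger_force: 30.0
```

```bash
python3 -m crank '[[0.9,[0,0.001,0],[0,0,0]],[0.9,[0,0,0],[0,0,0]],[0.9,[0,0,0],[0,0,0]]]'
```

```text
time: 14.4
tool_pos: [0.4874, -0.1737, 0.1704]
ee_rot: [3.142, -0.003, 3.116]
wrist_force: [0.4, 0.1, -2.0]
width: 0.0249
finger_force: 30.0
```

```bash
python3 -m crank '[[0.9,[0,0.001,0],[0,0,0]],[0.9,[0,0,0],[0,0,0]],[0.9,[0,0,0],[0,0,0]]]'
```

```text
time: 14.7
tool_pos: [0.4874, -0.173, 0.1704]
ee_rot: [-3.141, -0.003, 3.116]
wrist_force: [-1.3, 0.2, -2.0]
width: 0.0249
finger_force: 30.0
```

```bash
python3 -m crank '[[0.9,[0,0.001,0],[0,0,0]],[0.9,[0,0,0],[0,0,0]],[0.9,[0,0,0],[0,0,0]]]'
python3 - <<'E'
from h import *
to([.4875,-.194,.1705],180-1.5)
s=snap("scene");save(s,"c7.png",(170,235,180,265),7)
E
```

```text
time: 15.0
tool_pos: [0.4874, -0.1727, 0.1705]
ee_rot: [-3.14, -0.002, 3.115]
wrist_force: [-1.6, -4.4, -2.6]
width: 0.025
finger_force: 30.0
t 15.0 pos [ 487.4 -172.7  170.5] rpy [-1.7988e+02 -1.4000e-01  1.7849e+02] F [-1.6 -4.4 -2.6] T [-1.03  0.12 -0.03] w 25.0 ff 30.0
turn deg [-0.12 -0.14 -0.01] shift after turn mm [ -0.6 -21.2  -0. ]
```

View pics/c7.png

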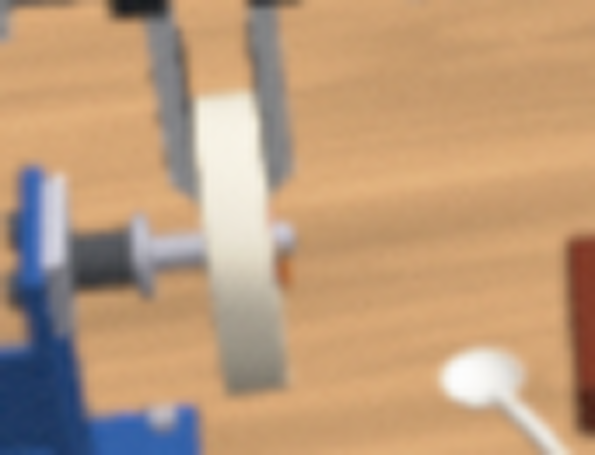

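The flap held at 4.4 N, 24 mm from home, still blocking the way (crop 284,272). I relax off it, lower the wheel onto the rod, let go and rise.

```bash
python3 -m crank '[[0.9,[0,-0.002,0],[0,0,0]],[0.9,[0,-0.002,0],[0,0,0]],[0.9,[0,-0.001,0.001],[0,0,0]],[0.9,[0,0,0.001],[0,0,0]],[0.9,[0,0,0],[0,0,0]],[0.9,[0,0,0],[0,0,0]]]'
python3 - <<'E'
from h import *
to([.4875,-.178,.1675],180-1.5)
E
```

```text
time: 15.65
tool_pos: [0.4873, -0.1764, 0.1682]
ee_rot: [3.141, -0.003, 3.116]
wrist_force: [0.6, 0.1, -2.6]
width: 0.0249
finger_force: 30.0
t 15.65 pos [ 487.3 -176.4  168.2] rpy [ 1.7997e+02 -1.6000e-01  1.7854e+02] F [ 0.6  0.1 -2.6] T [ 0.01 -0.01 -0.  ] w 24.9 ff 30.0
turn deg [ 0.03 -0.16  0.04] shift after turn mm [-0.3 -1.6  0.7]
```

```bash
python3 -m crank '[[0.9,[0,0,0.0007],[0,0,0]],[0.9,[0,0,0],[0,0,0]],[0.9,[0,0,0],[0,0,0]]]'
```

```text
time: 15.95
tool_pos: [0.4873, -0.1766, 0.1676]
ee_rot: [3.141, -0.003, 3.116]
wrist_force: [-0.3, -0.5, -1.8]
width: 0.025
finger_force: 30.0
```

```bash
python3 -m crank '[[0.9,[0,0,0.0007],[0,0,0]],[0.9,[0,0,0],[0,0,0]],[0.9,[0,0,0],[0,0,0]],[0.9,[0,0,0],[0,0,0]]]'
```

```text
time: 16.35
tool_pos: [0.4874, -0.1767, 0.1673]
ee_rot: [-3.142, -0.002, 3.116]
wrist_force: [-0.3, 0.9, -0.2]
width: 0.0247
finger_force: 30.0
```

```bash
python3 -m crank '[[0.9,[0,0,0.0007],[0,0,0]],[0.9,[0,0,0],[0,0,0]],[0.9,[0,0,0],[0,0,0]],[0.9,[0,0,0],[0,0,0]]]'
```

```text
time: 16.75
tool_pos: [0.4875, -0.1767, 0.1669]
ee_rot: [-3.141, -0.002, 3.116]
wrist_force: [-1.0, 2.0, 4.5]
width: 0.0248
finger_force: 30.0
```

```bash
python3 -m crank '[[0.9,[0,0,-0.0007],[0,0,0]],[0.9,[0,0,0],[0,0,0]],[0.68,[0,0,0],[0,0,0]],[0.6,[0,0,0],[0,0,0]],[0.5,[0,0,0],[0,0,0]],[0.4,[0,0,0],[0,0,0]],[0.4,[0,0,0],[0,0,0]],[0.4,[0,0,0],[0,0,0]]]'
python3 -m crank '[[0.4,[0,0,0],[0,0,0]],[0.4,[0,0,0],[0,0,0]],[0.4,[0,0,0],[0,0,0]]]'
```

```text
time: 17.55
tool_pos: [0.4873, -0.1767, 0.1669]
ee_rot: [3.142, -0.003, 3.116]
wrist_force: [-0.6, -1.0, -0.4]
width: 0.0565
finger_force: 0.0
time: 17.85
tool_pos: [0.4873, -0.1767, 0.167]
ee_rot: [3.142, -0.002, 3.116]
wrist_force: [-0.3, 0.1, -0.6]
width: 0.0565
finger_force: 0.0
```

```bash
python3 -m crank '[[0.4,[0,0,-0.01],[0,0,0]],[0.4,[0,0,-0.02],[0,0,0]],[0.4,[0,0,-0.03],[0,0,0]],[0.4,[0,0,-0.04],[0,0,0]],[0.4,[0,0,-0.03],[0,0,0]],[0.4,[0,0,0],[0,0,0]],[0.4,[0,0,0],[0,0,0]],[0.4,[0,0,0],[0,0,0]]]'
python3 -m crank '[[0.4,[0,0,0],[0,0,0]],[0.4,[0,0,0],[0,0,0]],[0.4,[0,0,0],[0,0,0]],[0.4,[0,0,0],[0,0,0]]]'
python3 - <<'E'
from h import *
s=snap("scene");save(s,"c8.png",(150,270,150,390),3.3)
E
```

```text
time: 18.65
tool_pos: [0.4872, -0.1765, 0.2956]
ee_rot: [3.14, -0.005, 3.116]
wrist_force: [0.1, 0.1, -1.1]
width: 0.0569
finger_force: 0.0
time: 19.05
tool_pos: [0.4875, -0.1767, 0.2965]
ee_rot: [3.141, -0.003, 3.116]
wrist_force: [-0.0, 0.3, 0.2]
width: 0.0564
finger_force: 0.0
```

View pics/c8.png

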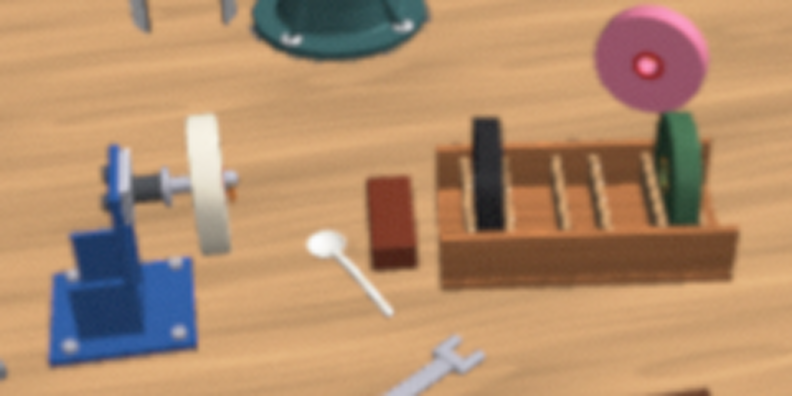

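The wheel hangs on the arm (crop 208,185) inside the dropped flap (232,195). The gripper is clear and the other things have not moved.

```bash
python3 -c "
from bench import robot
print(robot.close_job())"
```

```text
the job is handed in; nothing more can be done
None
```

The cream wheel went home against the collar (4.5 N), the flap dropped and held a 4.4 N pull back, and I left it hanging on the arm just inside the flap, handing in with about 19 s on the clock.

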